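# Hold a glued walnut block in the spring jig

## Task

The walnut block has just been glued: lay it flat and lengthwise in the gluing jig, between the stop and the sprung jaw, and let go of it. Then push the jaw by its round black grip towards the stop until the block seats and the spring pad is pressed in about half-way (about 7 of its 14 mm; never press it right in to its end), hold it there steadily for at least three seconds, and finish while still holding the grip so. Leave the petri dish, the vial and the tweezers where they are.

Things in the scene. Friction and masses are not known exactly. Their poses are not given: they have to be found in the camera images.
- block: loose walnut (dark brown wood) block lying flat on the desk, 45 x 85 x 26 mm, 0.11 kg; origin at the centre of its underside, own y along the 85 mm length, z up. It lies to the left of the jig.
- jig: wooden bed of the gluing jig, fixed to the desk, 90 mm wide (x) and 310 mm long (y, from -185 to +125 mm), its top 12 mm above the desk; origin at desk height on the centre line; its own y runs along the bed from the sprung jaw (-y end, at the robot's right) towards the stop (+y end). Placement and yaw vary. Both jaws lie on the centre line x = 0.
- stop_jaw: fixed aluminium stop on the bed's +y part, 56 mm wide, face 40 mm high above the bed, with a low foot and black screw knob behind it; it does not move, but is set at a different place along the bed each time (its face 40 to 65 mm on the +y side of the jig's origin). Origin at the foot of its face that the block seats on, at bed height; axes parallel to the jig's.
- jaw (a joint): travel in m of the sprung jaw along the jig's +y towards the stop, 0 to 0.095; 0 at the start. A weak return spring (2 N at 0, 4 N at 0.095) pushes it back to 0 when let go; friction 0.3 N. At 0 the relaxed pad's face is at y = -85 mm of the jig, so 125 to 150 mm clear of the stop, for the 85 mm block. The jaw is an aluminium block 56 x 30 mm whose top is 47 mm above the desk.
- pad (a joint): how far in m the spring pad is pressed into the jaw, 0 (relaxed) to 0.014 (bottomed); its spring gives 1 N at 0 and 1.5 N more per mm, so 11.5 N at half travel (total push on the grip then about 15 N). Pressed in, a steel rod comes out of the jaw's back by the same amount.
- push_grip: upright black round grip on top of the jaw, 26 mm diameter, 44 mm high, its underside 52.5 mm and its top 96.5 mm above the desk; origin at the centre of its underside; it moves with the jaw.
- grip_mid (a point): centre of the round grip, 74.5 mm above the desk, a good height for the TCP to pinch it from above
- pad_plate: the spring pad: steel plate with a cork face, 44 mm wide, 23 mm high, centred 26 mm above the desk in front of the jaw; origin 21 mm behind its face, axes parallel to the jig's
- pad_face (a point): centre of the cork face of the spring pad that presses on the block's end; it faces the jig's +y; 50 mm ahead of the grip's axis when relaxed
- petri: round clear petri dish, 60 mm diameter, 12 mm high, loose bystander beyond the jig; origin under its centre
- vial: small standing glass vial with black cap, 22 mm diameter, 56 mm high, loose bystander between the jig and the robot; origin under its centre
- tweezers_1: steel tweezers lying on the desk, 14 x 138 x 9 mm, loose bystander at the left; origin under the centre
Things that resemble listed ones, but are neither listed nor needed, are in the scene too. What is meant by the block is not purple or turquoise, and is the smaller of those in its own colour.

How it is judged (in metres and radians):
On the way, in this order (a step that is already met when the one before it is completed fails the run):
1. the block lies flat and lengthwise on the jig's bed between stop and pad, let go, the pad not yet pressed (angle between block's own z axis and vertical below 0.12 rad and x of block in the frame of jig between -0.014 and 0.014 m and angle between the y axis of block and the y axis of jig, either way round below 0.14 rad and z of block in the frame of jig between 0.006 and 0.018 m and contact force between the fingers and block below 0.5 N and y of block in the frame of stop_jaw below -0.035 m and value of joint pad below 0.002 m and y of block in the frame of jig above -0.046 m), for 0.2 s.
2. the jaw, pushed by its grip, presses the block home against the stop with the pad about half-way in, for three seconds (angle between block's own z axis and vertical below 0.12 rad and x of block in the frame of jig between -0.014 and 0.014 m and angle between the y axis of block and the y axis of jig, either way round below 0.14 rad and z of block in the frame of jig between 0.006 and 0.018 m and y of block in the frame of stop_jaw above -0.048 m and contact force between block and stop_jaw above 3 N and contact force between pad_plate and block above 3 N and value of joint pad between 0.004 and 0.01 m and contact force between the fingers and push_grip above 3 N and contact force between the fingers and block below 0.5 N), for 2.8 s.
At the end, for the whole second after the job is handed in: Still holding: the gripper pushes the round grip only (over 3 N, not touching the block), pad pressed in 4 to 10 mm; the block flat (0.12 rad), lengthwise (0.14 rad), within 14 mm of the centre line, within 5 mm of the stop and pressed on it and on the pad by over 3 N (all of step 2 and linear speed of block below 0.02 m/s); the arm keeps its last pose, push and grip.
It fails at once if the spring pad is pressed right in (over 13 mm) (value of joint pad above 0.013 m).
It fails at once if a bystander is shifted by more than 25 mm or the vial is knocked over (distance of any of petri, vial, tweezers_1 from where it was at the start of the episode above 0.025 m or angle between vial's own z axis and vertical above 0.5 rad).
It also fails if it takes over 51 s, if anything falls off the work surface, if the arm or the gripper's body presses on something with over 40 N, if the wrist force passes 120 N, or if a joint passes its speed limit or range.

## Robot

A 7-joint arm with a two-finger parallel gripper is mounted at the origin on a cart in front of the work surface, level with it; the furniture and walls round the work are solid. World frame = base frame: x ahead of the robot, y to its left, z up, the work surface at z = 0. Lengths are in m, angles in degrees, forces in N, time in s.
With the tool pointing down it reaches from about 0.35 to 0.9 m from the base axis. Payload 19.9 kg.
Tool frame: the origin (TCP) lies between the finger pads, 19 mm behind the fingertips; this is the grasp point; z points along the fingers, y is the line along which they close (so a half turn about z gives the same grasp; the last joint's range is limited). The gripper opens to 85 mm and grips with 20 to 120 N. Pads are 22 mm wide; open, the fingers measure 114 mm over their backs; the gripper's body (76 mm by 85 mm) begins 54 mm behind the grasp point. The pads swing forward as they close: fully open they stand 13 mm farther back than shut.
Start: joints at [-2.378, 23.915, -0.59, 92.452, 0.269, 63.638, -3.037], TCP at [0.625, 0, 0.25] pointing down, gripper open.
Joint ranges: [-161.28, 161.28], [-22.2, 115.67], [-73.04, 71.86], [3.21, 147.25], [-68.34, 248.33], [10.77, 114.83], [-161.83, 161.83]. Speed limits (degrees/s): [108.29, 108.29, 136.94, 136.94, 172.46, 172.46, 172.46].

## Interface

Orientations are given as a 3x3 rotation matrix whose columns are the frame's x, y, z axes.
In Python, from workcell import robot gives the robot as it stands. Calls block until the motion is done:
- robot.move_ptp(position, orientation): joint-space move of the TCP to a pose.
- robot.move_linear(position, orientation=None, rate=0.15, stop_force=None): straight line of the TCP; orientation=None keeps the orientation; rate is the mean speed in m/s. With stop_force (N) it stops when the force on the tool has changed by that much, and returns True; else False.
- robot.set_joints(angles): joint-space move.
- robot.move_gripper(opening, grip_force=None): finger opening in m; grip_force is the grip in N (None keeps the last); returns when the fingers have stopped.
- robot.pause(seconds).
- robot.ik(position, orientation): joint angles nearest the present ones, or None.
- robot.get_state(): the state.
- robot.snapshot(name): name is "scene" or "side" or "wrist"; returns a dict with "frame" (480x640x3 uint8, blue, green, red), "fx", "fy", "cx", "cy" (pixels), "world_from_camera" (4x4, takes a point from camera to world coordinates); the wrist camera has in their place "hand_eye" (4x4, takes a point from camera to tool coordinates, whose origin is the TCP and whose axes are the flange's). Camera axes: x right, y down, z forward; pixel columns grow to the right and rows downward; lengths in m; the calibration is good to about 2 mm. A picture is of the moment at which its call begins: read the wrist's pose just before it. There is no depth.
A pose or a line that the arm cannot do raises robot.MotionError and nothing moves.
- robot.hand_in(): hands the job in; it is judged then, once.
The state is a dict: "clock": time; "joints": joint angles; "joint_vel": joint speeds; "joint_torque": joint torques, N m; "eef_pos": TCP position; "orientation": TCP orientation; "ft_force": force on the tool from outside, world axes, zero at the start; "ft_torque": the same for the moment, N m; "finger_gap": finger opening in m; "finger_force": force on a finger pad.
Only numpy, scipy, OpenCV 4.12 (cv2) and the standard library are available. Lean on these libraries where they do the work, as an engineer would, in place of code of your own. Each camera call takes 0.05 s, during which the arm holds its last target. There are 200 camera calls.

## Working session

There is one attempt and no reset: what is moved stays moved. The work goes in short steps, each a Python script; the robot and the scene stay as the last script left them, time stands still between calls to the robot, and variables do not carry over. Pictures are saved under pics/ and viewed, at most 10 in all, crops included, and the job is handed in when it is done.

```bash
mkdir -p pics; ls; python3 - <<'E'
from workcell import robot
import cv2
for n in ("scene","side","wrist"):
    s=robot.snapshot(n); cv2.imwrite(f"pics/{n}0.png",s["frame"])
    print(n,s["fx"],s["fy"],s["cx"],s["cy"]); print(s.get("world_from_camera",s.get("hand_eye")))
print(robot.get_state())
E
```

```text
pics
scene 573.0688727443777 573.0688727443777 315.99279547994354 246.23593356204785
[[ 7.25842234e-01 -4.55315293e-01  5.15597746e-01 -1.32250101e-01]
 [-6.87861215e-01 -4.80449041e-01  5.44073219e-01 -5.53210743e-01]
 [-6.41506823e-06 -7.49571013e-01 -6.61923936e-01  9.65236145e-01]
 [ 0.00000000e+00  0.00000000e+00  0.00000000e+00  1.00000000e+00]]
side 564.788205974066 564.788205974066 312.7967346516064 245.3375234383899
[[ 0.99444535 -0.06764404  0.08063946  0.44640327]
 [-0.10523216 -0.65463612  0.74858383 -0.90383776]
 [ 0.00215227 -0.75291157 -0.65811817  1.02952359]
 [ 0.          0.          0.          1.        ]]
wrist 429.70302407477254 429.70302407477254 311.78529215461526 240.11055963160527
[[ 9.66518075e-05 -9.60368265e-01 -2.78734256e-01  7.01352964e-02]
 [ 9.99999892e-01 -3.39653421e-05  4.63778782e-04 -1.01022870e-03]
 [-4.54865728e-04 -2.78734271e-01  9.60368158e-01 -1.24000217e-01]
 [ 0.00000000e+00  0.00000000e+00  0.00000000e+00  1.00000000e+00]]
{'clock': 0.15, 'joints': array([-2.37871304, 23.94218853, -0.59153676, 92.47728178,  0.26835545,
       63.63766805, -3.03847391]), 'joint_vel': array([-0.01455179, -0.05539806, -0.01058321, -0.14644314, -0.04287198,
       -0.08267383, -0.00037346]), 'joint_torque': array([ 4.94602627e-04, -8.64738035e+01,  6.78995568e-01, -4.35059202e+01,
        1.90656655e-02,  5.86454262e-03, -4.75439651e-05]), 'eef_pos': array([6.24751904e-01, 2.15931714e-05, 2.49484359e-01]), 'orientation': array([[-4.86571080e-06,  9.99999528e-01, -9.71497172e-04],
       [ 9.99999998e-01,  4.81084652e-06, -5.64762788e-05],
       [-5.64715784e-05, -9.71497445e-04, -9.99999527e-01]]), 'ft_force': array([-0.2884851 , -0.01932186,  0.86786   ]), 'ft_torque': array([-0.01097751, -0.02524078,  0.03802841]), 'finger_force': 0.0, 'finger_gap': 0.08505991309430358}
```

View pics/scene0.png

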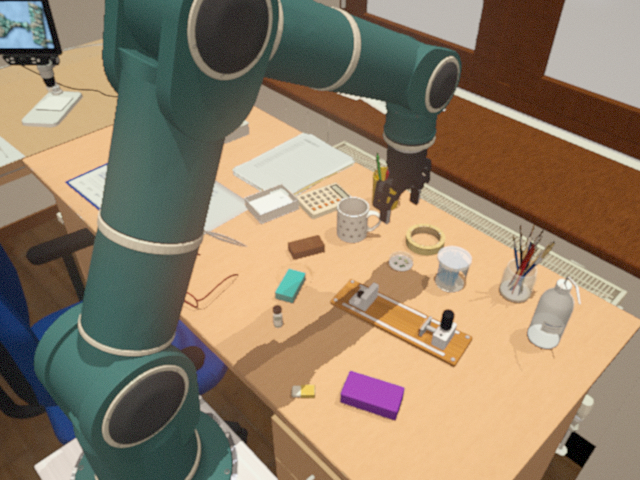

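View pics/wrist0.png

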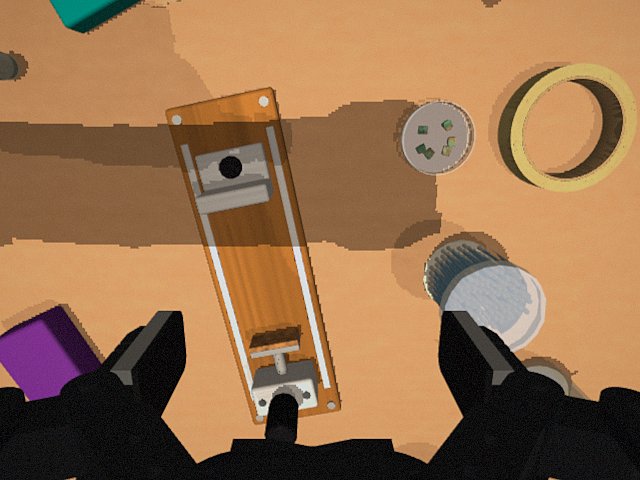

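The scene picture shows a single brown block at about (306,247). Turquoise (291,285) and purple (372,394) are decoys. The jig is complete in the wrist view, with bed corners near (166,110), (271,88), (341,408) and (256,424), the stop at (232,180) and the grip at (283,400). Next I'll look at the side view and measure.

```bash
cat > h.py <<'E'
import numpy as np, cv2
from workcell import robot
def snap(n,f=None):
    st=robot.get_state(); s=robot.snapshot(n)
    if n=="wrist":
        T=np.eye(4); T[:3,:3]=st["orientation"]; T[:3,3]=st["eef_pos"]; s["W"]=T@s["hand_eye"]
    else: s["W"]=s["world_from_camera"]
    if f: cv2.imwrite("pics/"+f,s["frame"])
    return s
def ray(s,u,v,z):
    d=s["W"][:3,:3]@[(u-s["cx"])/s["fx"],(v-s["cy"])/s["fy"],1]; o=s["W"][:3,3]
    return o+d*(z-o[2])/d[2]
def proj(s,p):
    q=np.linalg.inv(s["W"])@np.append(p,1); return np.round([s["fx"]*q[0]/q[2]+s["cx"],s["fy"]*q[1]/q[2]+s["cy"]],1)
def down(yaw):  # tool y (closing) axis at angle yaw from world x, pointing down
    c,si=np.cos(yaw),np.sin(yaw); y=np.array([c,si,0]); z=np.array([0,0,-1.]); return np.column_stack([np.cross(y,z),y,z])
E
python3 - <<'E'
from h import *
s=snap("wrist"); c=[ray(s,*p,0.012) for p in [(166,110),(271,88),(341,408),(256,424)]]
for p in c: print(p.round(4))
for a,b in((0,1),(1,2),(2,3),(3,0)): print(np.linalg.norm(c[a]-c[b]))
cv2.imwrite("pics/wc.png",cv2.resize(s["frame"][70:440,140:380],None,fx=1.6,fy=1.6,interpolation=2))
t=snap("scene"); print(ray(t,306,247,.013),ray(t,291,285,.013),ray(t,277,318,.0),ray(t,225,239,0),ray(t,400,261,0))
E
```

```text
[0.5063 0.0743 0.012 ]
[0.5913 0.091  0.012 ]
[ 0.6526 -0.2075  0.012 ]
[ 0.5679 -0.2263  0.012 ]
0.08663583910246311
0.30475424790146255
0.08673513326475074
0.3068839906573135
[0.58931237 0.24461585 0.013     ] [0.47325533 0.17045795 0.013     ] [0.39033754 0.12457185 0.        ] [0.4685223  0.42223467 0.        ] [0.73243469 0.05727082 0.        ]
```

View pics/wc.png

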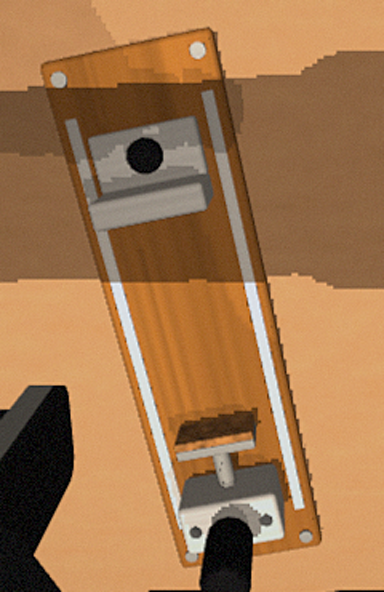

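View pics/side0.png

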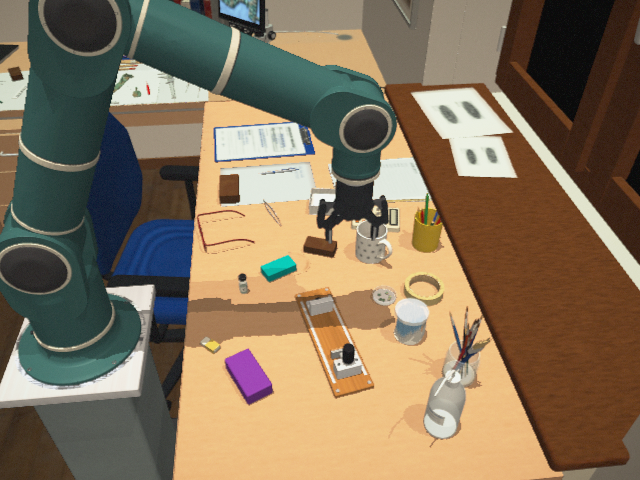

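Side view: there are two walnut-coloured pieces, one at (320,247) and a larger one at (229,188). The smaller one at (320,247) lies just left of the jig and fits the description; purple and turquoise are excluded. I'll confirm it close up with the wrist camera, and work out the jig, stop and grip numbers in the same step.

```bash
python3 - <<'E'
from h import *
s=snap("wrist")
c=np.array([ray(s,*p,0.012) for p in [(166,110),(271,88),(341,408),(256,424)]])
d=c[0]+c[1]-c[2]-c[3]; yaw=np.arctan2(-d[0],d[1]); ax=np.array([-np.sin(yaw),np.cos(yaw)]); ex=np.array([ax[1],-ax[0]])
o=c.mean(0)[:2]+.03*ax; print("jig",o,np.degrees(yaw))
J=lambda p:((p[:2]-o)@ex,(p[:2]-o)@ax)
f=lambda x,y:(140+x/1.6,70+y/1.6)
for n,p,z in [("stopL",f(97,231),.052),("stopR",f(208,207),.052),("stoptopbackR",f(203,182),.052),("padtopL",f(178,459),.0375),("padtopR",f(254,444),.0375),("screws",f(58,80),.013),("",f(197,50),.013),("",f(306,537),.013),("",f(191,557),.013),("knob?",f(145,155),.03),("jawtopL",f(184,512),.047),("jawtopR",f(279,491),.047)]: print(n,np.round(J(ray(s,*p,z)),4))
robot.move_ptp([.585,.27,.25],down(0))
s=snap("wrist","b1.png"); print(robot.get_state()["clock"])
E
```

```text
jig [ 0.5736203  -0.03783464] 11.59037146117091
stopL [-0.0272  0.0414]
stopR [0.0276 0.0421]
stoptopbackR [0.028  0.0541]
padtopL [-0.0228 -0.0945]
padtopR [ 0.0203 -0.0939]
screws [-0.0372  0.1142]
 [0.035  0.1141]
 [ 0.0346 -0.1769]
 [-0.0381 -0.1768]
knob? [-0.0001  0.0701]
jawtopL [-0.0248 -0.1219]
jawtopR [ 0.0291 -0.1194]
1.4083
```

View pics/b1.png

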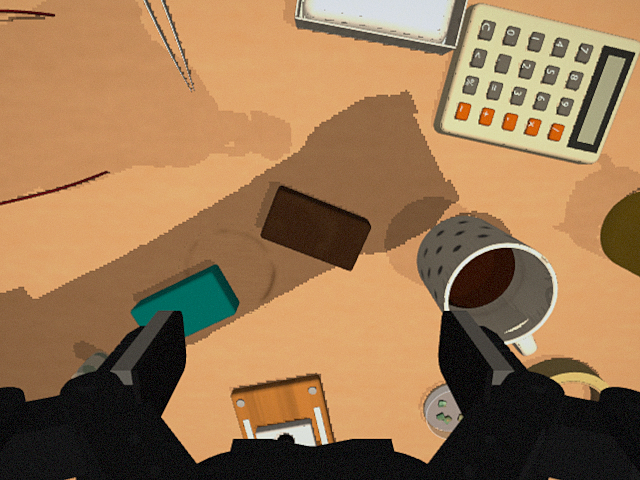

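The wrist view shows the small walnut block, with corners near (282,186), (370,220), (352,269) and (262,236), next to the mug and the turquoise decoy. I'll confirm it in an enlarged crop.

```bash
python3 - <<'E'
import cv2
f=cv2.imread("pics/b1.png")[170:290,245:405]
cv2.imwrite("pics/b1c.png",cv2.convertScaleAbs(cv2.resize(f,None,fx=5,fy=5,interpolation=2),alpha=2.2))
E
```

```text
(no output)
```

View pics/b1c.png

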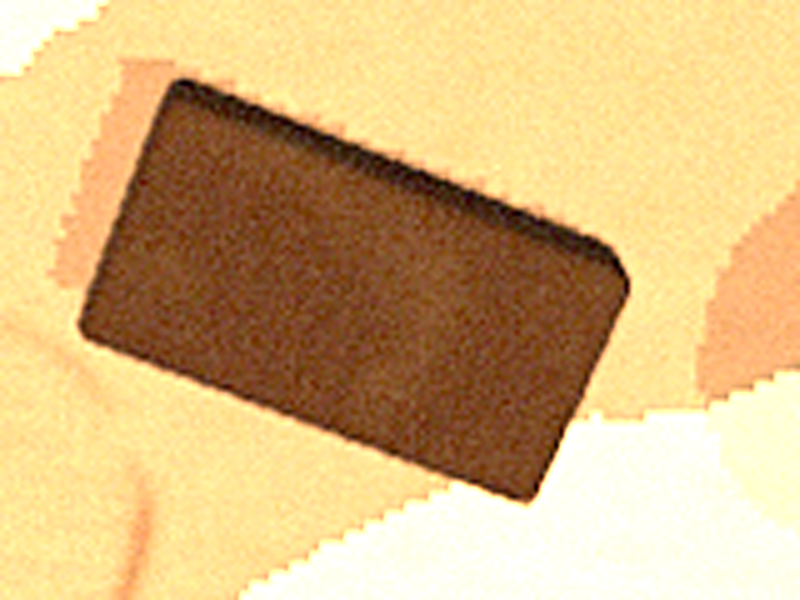

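The crop shows a plain walnut block with top-face corners at crop (172,101), (630,275), (533,502) and (80,332). I'll check its size, then measure the mug clearance.

```bash
cat >> h.py <<'E'
def bl(s,px):
    c=np.array([ray(s,*p,.026) for p in px])[:,:2]; L=(c[1]+c[2]-c[0]-c[3])/2; W=(c[0]+c[1]-c[2]-c[3])/2
    return c.mean(0),L,W
E
python3 - <<'E'
from h import *
s=snap("wrist"); f=lambda x,y:(245+x/5,170+y/5)
m,L,W=bl(s,[f(172,101),f(630,275),f(533,502),f(80,332)])
print(m,np.linalg.norm(L),np.linalg.norm(W),np.degrees(np.arctan2(L[1],L[0])),np.degrees(np.arctan2(W[1],W[0])))
u=L/np.linalg.norm(L); v=W/np.linalg.norm(W)
for p,z in [((418,240),.0),((425,225),.0),((420,260),.0),((432,280),0),((443,290),.09),((450,262),.09)]:
    q=ray(s,*p,z)[:2]-m; print(p,z,(q@u).round(3),(q@v).round(3))
for p in [(140,310),(238,300),(215,265)]:
    q=ray(s,*p,.02)[:2]-m; print("turq",(q@u).round(3),(q@v).round(3))
E
```

```text
[0.58870993 0.24471758] 0.0820533634296559 0.04272470009199249 -21.480990218880766 68.25782012587949
(418, 240) 0.0 0.092 0.02
(425, 225) 0.0 0.092 0.035
(420, 260) 0.0 0.102 0.003
(432, 280) 0 0.121 -0.011
(443, 290) 0.09 0.093 0.009
(450, 262) 0.09 0.088 0.029
turq -0.12 -0.128
turq -0.041 -0.086
turq -0.07 -0.062
```

Size and height check out and the clearances are fine, so I'll grasp.

```bash
python3 - <<'E'
from h import *
R=down(np.radians(68.4)); p=[.5887,.2447]
robot.move_ptp(p+[.11],R)
robot.move_linear(p+[.024],rate=.08)
robot.move_gripper(.03,40); st=robot.get_state(); print(st["finger_gap"],st["finger_force"],st["eef_pos"],st["clock"])
robot.move_linear(p+[.12],rate=.12)
st=robot.get_state(); print(st["finger_gap"],st["finger_force"],st["ft_force"],st["clock"])
snap("side","g.png")
a=np.radians(11.6); ax=np.array([-np.sin(a),np.cos(a)])
o=np.array([.5732,-.0377]); t=o+ax*(-.012)
print(t)
robot.move_ptp([*t,.12],down(a)); print(robot.get_state()["clock"]); snap("side","g.png"); snap("wrist","gw.png")
a,b=cv2.imread("pics/g.png")[180:420,200:520],cv2.imread("pics/gw.png")
cv2.imwrite("pics/gg.png",np.hstack([cv2.resize(a,(400,300)),cv2.resize(b,(400,300))]))
E
```

```text
0.04410303998757044 41.54484272003174 [0.58887354 0.24475988 0.02436828] 4.2
0.0441885169051259 40.8420592546463 [-0.31130917 -0.05445304 -1.07406564] 5.15
[ 0.57561294 -0.0494549 ]
6.3333
```

View pics/gg.png

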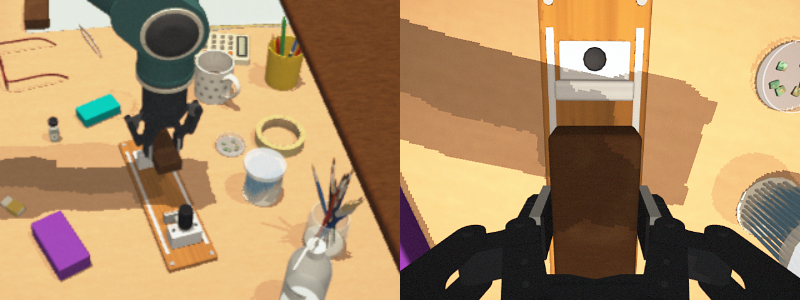

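The block is held square, aligned with the jig's rails, and clear of the stop. I'll lower it.

```bash
python3 - <<'E'
from h import *
p=[.57561,-.04945]
print(robot.move_linear(p+[.05],rate=.12), robot.move_linear(p+[.034],rate=.03,stop_force=5))
print(robot.get_state()["eef_pos"])
robot.move_gripper(.07); robot.move_linear(p+[.16],rate=.15); robot.pause(.3)
st=robot.get_state(); print(st["clock"],st["finger_gap"])
a=np.radians(11.6); ax=np.array([-np.sin(a),np.cos(a)]); g=np.array([.5732,-.0377])-.135*ax
robot.move_ptp([*(g+.05*ax),.25],down(a))
s=snap("wrist","p.png")
for P in ([*g,.0965],[*g,.0525],[*g,.0745]): print(proj(s,P))
print(robot.get_state()["clock"])
E
```

```text
False True
[ 0.57563667 -0.04947592  0.03597237]
9.2917 0.0703678658385104
[313.2 294. ]
[313.  271.9]
[313.1 282.2]
9.875
```

View pics/p.png

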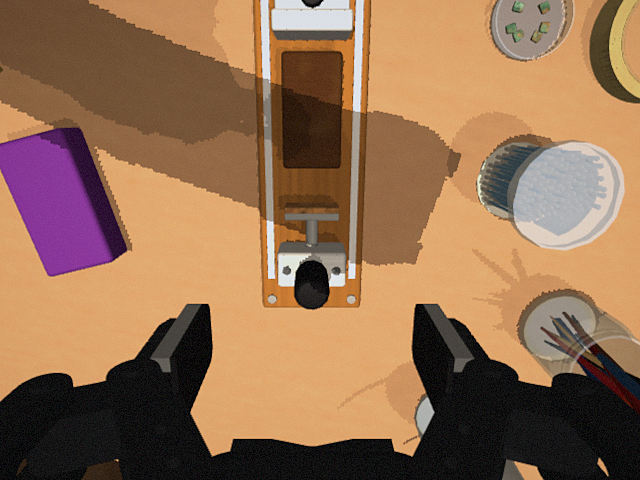

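The block lies centred and square between stop and pad, at about (312,110), and the grip top at (312,291) matches the prediction within about 2 mm. I'll pinch the grip with the fingers closing along the jig's y, then push while watching the force.

```bash
python3 - <<'E'
from h import *
a=np.radians(11.6); ax=np.array([-np.sin(a),np.cos(a)]); o=np.array([.5732,-.0377])
P=lambda y,z=.0745:[*(o+y*ax),z]
R=down(a+np.pi/2)
def rep(t):
    st=robot.get_state(); e=st["eef_pos"]; f=st["ft_force"]
    print(t,round(st["clock"],2),"y+135: %.2f mm"%(((e[:2]-o)@ax+.135)*1e3),"x %.2f z %.2f"%((e[:2]-o)@[ax[1],-ax[0]]*1e3,e[2]*1e3),"F %.2f"%(f[:2]@ax),"fz %.2f"%f[2],"gap %.4f ff %.1f"%(st["finger_gap"],st["finger_force"])); return f[:2]@ax
robot.move_gripper(.085)
robot.move_ptp(P(-.135,.17),R); robot.move_linear(P(-.135),rate=.08); rep("down")
robot.move_gripper(.015,50); rep("grip")
for t in (.015,.025): robot.move_linear(P(-.135+t),rate=.05); robot.pause(.2); F0=rep("free")
for t in (.034,.038,.040,.041,.042,.043,.044,.045):
    robot.move_linear(P(-.135+t),rate=.02); robot.pause(.15); F=rep(t)
    if abs(F-F0)>5: break
E
```

```text
down 12.93 y+135: -0.14 mm x 0.28 z 75.02 F -0.06 fz -0.15 gap 0.0848 ff 0.0
grip 13.51 y+135: -0.28 mm x 0.05 z 74.76 F -0.36 fz 5.09 gap 0.0247 ff 49.1
free 14.16 y+135: 15.43 mm x 0.08 z 74.74 F -1.87 fz 7.59 gap 0.0251 ff 49.4
free 14.71 y+135: 25.46 mm x 0.13 z 74.74 F -2.97 fz 7.06 gap 0.0248 ff 49.4
0.034 15.46 y+135: 34.43 mm x 0.12 z 74.74 F -2.35 fz 6.85 gap 0.0248 ff 49.4
0.038 15.96 y+135: 38.42 mm x 0.13 z 74.74 F -1.99 fz 6.17 gap 0.0245 ff 49.4
0.04 16.36 y+135: 40.50 mm x 0.18 z 74.73 F -2.22 fz 6.70 gap 0.0246 ff 49.4
0.041 16.76 y+135: 41.31 mm x 0.15 z 74.75 F -2.69 fz 4.78 gap 0.0248 ff 49.4
0.042 17.16 y+135: 42.08 mm x 0.17 z 74.76 F -4.42 fz 5.27 gap 0.0247 ff 49.3
0.043 17.56 y+135: 42.84 mm x 0.13 z 74.74 F -5.55 fz 5.20 gap 0.0251 ff 49.3
0.044 17.96 y+135: 43.60 mm x 0.14 z 74.75 F -6.58 fz 4.19 gap 0.0250 ff 49.3
0.045 18.36 y+135: 44.40 mm x 0.14 z 74.76 F -8.80 fz 3.97 gap 0.0247 ff 49.3
```

Contact with the stop came at about 41.3 mm, against 42 mm expected. I'll press on to about 7 mm, where the force should be about 15 N.

```bash
python3 - <<'E'
from h import *
a=np.radians(11.6); ax=np.array([-np.sin(a),np.cos(a)]); o=np.array([.5732,-.0377])
def rep(t):
    fs=[]
    for _ in range(6): robot.pause(.05); st=robot.get_state(); fs.append(st["ft_force"][:2]@ax)
    F=np.mean(fs); y=((st["eef_pos"][:2]-o)@ax+.135)*1e3
    print(t,round(st["clock"],2),"y %.2f F %.2f gap %.4f ff %.1f"%(y,F,st["finger_gap"],st["finger_force"])); return y,F
t=.045; y,F=rep(t)
while F>-14.2 and y<48.4 and t<.0515:
    t+=.001; robot.move_linear([*(o+(t-.135)*ax),.0745],rate=.02); y,F=rep(t)
robot.pause(1); rep("hold")
s=snap("wrist","w2.png"); s=snap("scene","s2.png"); d=snap("side","d2.png")
A=cv2.resize(s["frame"][250:380,310:490],(400,289)); B=cv2.resize(d["frame"][270:400,270:450],(400,289))
C=cv2.resize(cv2.imread("pics/w2.png"),(400,289)); cv2.imwrite("pics/end.png",np.vstack([np.hstack([A,B]),np.hstack([C,C*0])]))
E
```

```text
0.045 18.66 y 44.39 F -8.42 gap 0.0245 ff 49.3
0.046 19.21 y 45.20 F -9.30 gap 0.0241 ff 49.3
0.047 19.76 y 45.99 F -10.27 gap 0.0247 ff 49.3
0.048 20.31 y 46.77 F -11.94 gap 0.0247 ff 49.3
0.049 20.86 y 47.54 F -12.97 gap 0.0252 ff 49.3
0.05 21.41 y 48.32 F -14.00 gap 0.0244 ff 49.3
0.051000000000000004 21.96 y 49.08 F -15.34 gap 0.0251 ff 49.3
hold 23.26 y 49.10 F -15.09 gap 0.0246 ff 49.3
```

View pics/end.png

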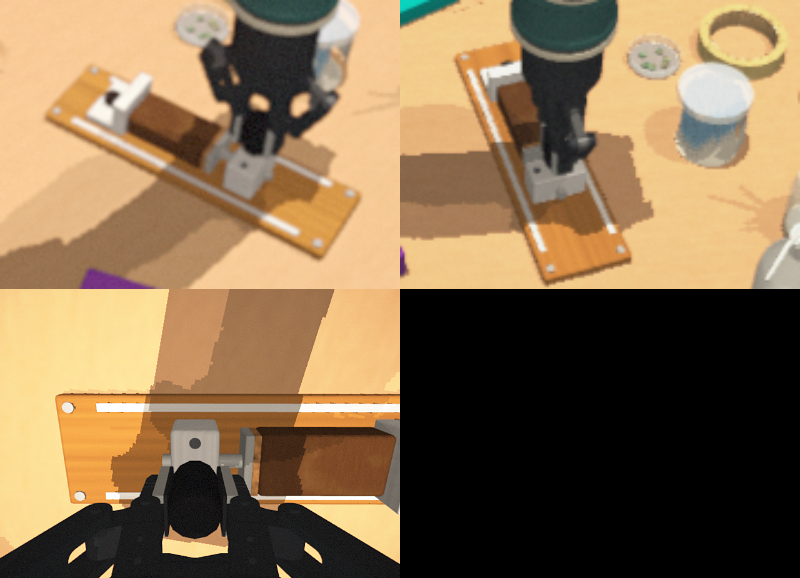

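The block is seated on the stop and square, the pad is against its end, and the rod shows behind the jaw. The 15 N push corresponds to about 7 to 7.5 mm of pad travel. I'll hold and hand in.

```bash
python3 - <<'E'
from h import *
robot.pause(3.5); st=robot.get_state(); print(st["clock"],st["ft_force"],st["finger_force"]); print(robot.hand_in())
E
```

```text
26.9083 [  5.85845241 -14.70062169   0.47671311] 49.28747735568322
the job is handed in; nothing more can be done
None
```

The block is seated flat against the stop, with the jaw held by its grip at about 15 N (pad roughly half-way in, about 7 mm, estimated from force and jaw travel). I held it there more than 3.5 s and handed in at about 27 s, with no verdict shown.

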